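# Get the hand pump out from behind the votive and the lantern

## Robot

A 7-joint arm with a two-finger parallel gripper is mounted at the origin on the work surface. World frame = base frame: x ahead of the robot, y to its left, z up, the work surface at z = 0. Lengths are in m, angles in rad, forces in N, time in s.
With the tool pointing down it reaches from about 0.425 to 1.025 m from the base axis. Payload 9.4 kg.
Tool frame: the origin (TCP) lies between the finger pads; the fingertips stand 17 mm ahead of it and the grasp point (between the pads) lies 2 mm behind it (robot.tip_reach is the distance from the TCP to the fingertips, in m); x points along the fingers, y is the direction in which the jaws open and shut, and the axes are right-handed (so a half turn about x gives the same grasp; the last joint's range is limited). The gripper opens to 85 mm and grips with 20 to 120 N. Pads are 22 mm wide; open, the fingers measure 114 mm over their backs; the gripper's body (76 mm by 85 mm) begins 54 mm behind the grasp point. The pads swing forward as they close: fully open they stand 13 mm farther back than shut.
Start: joints at [-1.302, 0.599, -0.003, 1.599, 0.002, 0.943, -0.08], TCP at [0.246, 0.682, 0.248] pointing down, gripper open.
Joint ranges: [-2.57, 2.57], [-0.35, 1.97], [-1.29, 1.29], [0.11, 2.56], [-1.05, 4.19], [0.11, 1.86], [-2.63, 2.63]. Speed limits (rad/s): [2.22, 2.22, 3.01, 3.01, 3.14, 3.14, 3.14].

## Interface

Orientations are given as a unit quaternion [x, y, z, w].
In Python, from bench import robot gives the robot as it stands.
- The arm moves only by the tool send_rows, never from a script. Its argument "moves" is a list of rows, each a list of 3 entries, a list of its own where there are three numbers: the shift along the tool's x, y, z in m, then the turn about the tool's x in rad, then the finger opening in m, from 0 to 0.0854. A call has 1 to 20 rows; each row shifts and turns the pose as measured when the row begins, along the tool's axes as they then stand; what a row does not reach is not made up. A row lasts 1/8 s, in which the tool goes at most 62.5 mm and 10.7 degrees, less where a joint would pass 70% of its speed; a pose out of reach is approached as far as the arm can. A call is refused whole if a number of a shift passes 0.0625 or a number of a turn 0.188, either way. A call with a gripper value outside its range is refused whole. The fingers move at their own pace and stop on an object; "squeeze" is the grip in N (left out, the last holds). Time passes only in rows, so rows that do not move let the fingers close. It gives the time, the measured TCP pose, the force and the opening at its end, in the units of the state.
- robot.state(): the state, without advancing time (a new reading comes with each control period).
- robot.capture(name): name is "scene" or "top"; returns a dict with "pixels" (420x560x3 uint8, blue, green, red), "K" (3x3 intrinsics, pixels), "world_to_cam" (4x4, takes a point from world to camera coordinates). Camera axes: x right, y up, looking along -z (the intrinsics and any distortion apply to the point x, -y, -z); pixel columns grow to the right and rows downward; lengths in m; the calibration is good to about 2 mm. A picture is of the moment at which its call begins. There is no depth.
- robot.finish_job(): hands the job in, once; it reports no verdict.
The state is a dict: "time": time; "joint_positions": joint angles; "qd": joint speeds; "tau": joint torques, N m; "position": TCP position; "tool_rot": TCP orientation; "ft_force": force on the tool from outside, world axes, zero at the start; "torque": the same for the moment, N m; "gripper_width": finger opening in m.
Only numpy, scipy, OpenCV 4.12 (cv2) and the standard library are available. Lean on these libraries where they do the work, as an engineer would, in place of code of your own. Each camera call takes 0.05 s, during which the arm holds its last target. There are 200 camera calls.

## Task

Move the red glass votive and the silver lantern out of the way onto the grey felt mat, and only once both stand there fetch the grey hand pump from behind them and lay it flat in the middle of the blue tray, lengthwise along it. Then put the votive and the lantern back, upright, each in the middle of the round coaster it came from (the votive on the dark wood one, the lantern on the teal one). Do not tip the votive or the lantern over, and leave the coaster pile, the potted succulent and the small white dish where they are.

Things in the scene. Friction and masses are not known exactly. Their poses are not given: they have to be found in the camera images.
- votive_center (a point): Ribbed red glass votive filled with cream wax: upright round, 58 mm in diameter, 68 mm tall, about 0.26 kg. Loose; starts standing on the dark wood coaster, in front of (nearer the robot than) the pump. The point is its centre, 34 mm above its underside; z is up.
- lantern_center (a point): Small silver aluminium lantern with grey panes: square body 54 x 54 mm and 50 mm high, a conical roof and small dark knob above it, 72 mm tall in all, about 0.22 kg. Loose; starts standing on the teal coaster, turned about 45 degrees to the row. The point is on its middle axis, 36 mm above its underside (on the square body); z is up, x and y are square to its side faces. Its closed door does not move.
- pump_center (a point): Grey plastic hand pump, 0.18 kg, loose, lying flat 65 mm behind the line of coaster centres, 85 mm in front of a fixed clear box 56 mm high. 183 mm long; dark flat-sided grip section at its middle 30 mm wide, 30 high, 60 long; cross handle 66 mm wide at the +y end. The point is the grip section's centre, 15 mm above the underside, near the centre of mass; y runs along the pump, x across, z up.
- dark_coaster: Round dark wood coaster, 84 mm in diameter, only 1 mm thick (things on it stand practically on the shelf), fixed to the shelf: the votive's place. Origin at the centre of its underside. It lies side by side with the teal coaster, 84 mm between centres.
- teal_coaster: Round teal coaster, 84 mm in diameter, only 1 mm thick (things on it stand practically on the shelf), fixed: the lantern's place. Origin at the centre of its underside.
- felt_mat: Plain grey felt mat, 240 mm (its y) by 120 mm (its x), 4 mm thick, fixed to the shelf on one side: the side area, with room for both things side by side along its y. Origin at the centre of its underside.
- blue_tray: Flat rimless dark blue tray with a thin sand-coloured border line, 220 mm (its y) by 90 mm (its x), 4 mm thick, fixed, on the other side: the place for the pump, lengthwise along its y, either way round. Origin at the centre of its underside.
- coaster_pile: Bystander: pile of five square wooden coasters, 92 x 92 x 40 mm, loose. Origin at the centre of its underside.
- succulent: Bystander: small green succulent in a terracotta pot, 72 mm across, about 100 mm tall, loose. Origin at the centre of its underside.
- dish: Bystander: small white dish with three copper beads, 68 mm across, about 30 mm tall, loose. Origin at the centre of its underside.
Not all that is in view belongs to the job. Of the things that look like the part that bears lantern_center, take the one that is farthest to the robot's right at the start.

How it is judged:
By the outcome, as a careful person would: the job done as asked, in the order asked, and still so for the second after the job is handed in, with the robot touching nothing.
It also fails if it takes over 112 s, if anything falls off the work surface, if the arm or the gripper's body presses on something with over 40 N, if the wrist force passes 120 N, or if a joint passes its speed limit or range.

## Working session

There is one attempt and no reset: what is moved stays moved. The work goes in short steps, Python scripts to look and compute and a tool call to move; the robot and the scene stay as the last step left them, time stands still between calls to the robot, and variables do not carry over. Pictures are saved under pics/ and viewed, about 12 in all and at most 16, crops included, and the job is handed in when it is done.

Besides the shell and the picture viewer there is one more tool, called after "Call:" by a JSON object that holds its "method" and its "body", one argument or row to a line. send_rows: Moves the arm, as the interface text tells. Its arguments: {"type":"object","properties":{"moves":{"type":"array","items":{"type":"array"}},"squeeze":{"type":"number"}},"required":["moves"]}

```bash
ls; mkdir -p pics
python3 - <<'E'
from bench import robot
import cv2, numpy as np
print(robot.state())
for n in("scene","top"):
    c=robot.capture(n); cv2.imwrite(f"pics/{n}0.png",c["pixels"]); print(n,c["K"],c["world_to_cam"],[k for k in c])
E
```

```text
pics
{'time': 0.0, 'joint_positions': array([-1.30167804,  0.60012809, -0.0025444 ,  1.60012182,  0.00180232,
        0.94290266, -0.07980776]), 'qd': array([-3.90255218e-03, -8.71724552e-05, -3.59525661e-04,  1.05129612e-03,
       -1.76734754e-03,  1.05693284e-03, -3.87983861e-04]), 'tau': array([ 2.15367392e-03, -7.76458311e+01,  1.56592391e+00, -2.58008552e+01,
        1.23894168e-02,  9.15941200e-03, -6.55440843e-06]), 'position': array([0.24561401, 0.68165827, 0.24741766]), 'tool_rot': array([ 0.1210894 ,  0.69660987, -0.12218737,  0.69652156]), 'ft_force': array([-0.34714276, -0.2180826 , -0.89621792]), 'torque': array([-0.00201809, -0.00333012,  0.00435798]), 'gripper_width': 0.08497722029735283}
scene [[438.47995087   0.         279.8218567 ]
 [  0.         438.47995087 207.50377013]
 [  0.           0.           1.        ]] [[ 0.75962935  0.65034372  0.00403625 -0.38722332]
 [-0.36525758  0.42148511  0.83002241  0.13537812]
 [ 0.53809864 -0.63198366  0.55771543 -1.28495689]
 [ 0.          0.          0.          1.        ]] ['pixels', 'K', 'world_to_cam']
top [[423.55723247   0.         281.15692996]
 [  0.         423.55723247 214.6741459 ]
 [  0.           0.           1.        ]] [[ 0.0119584  -0.99966849 -0.02280165 -0.00606181]
 [ 0.98071873  0.00727733  0.19528904 -0.50771752]
 [-0.19505837 -0.02469735  0.98048063 -0.9368686 ]
 [ 0.          0.          0.          1.        ]] ['pixels', 'K', 'world_to_cam']
```

View pics/scene0.png

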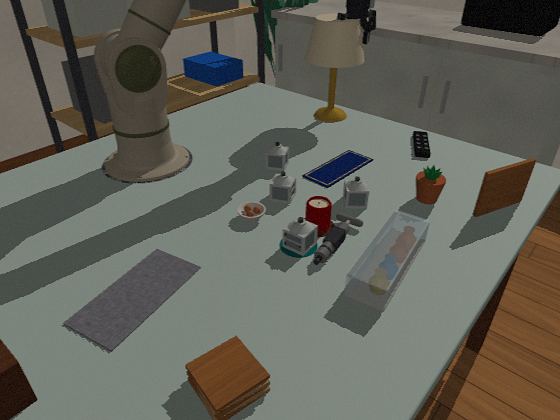

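View pics/top0.png

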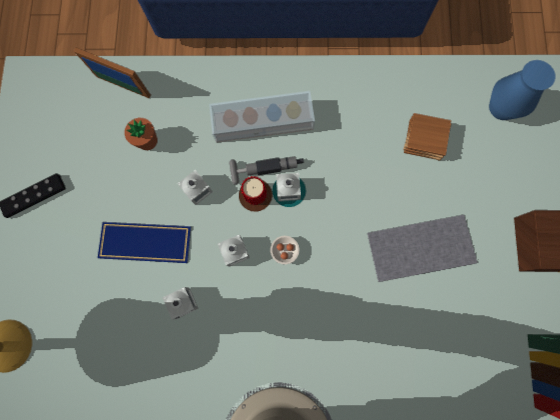

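Scene view: arm at upper left; lanterns at (278,155), (283,187), (356,193) and (300,236); votive at (318,212), pump at (335,240), and the clear box behind. Top view (right = −y): mat at (422,247), tray (145,243), pump (265,166), votive (255,192), dish (285,250), pile (428,137), succulent (140,133).

Lantern candidates in the top view: (194,184), (233,250), (178,303), (289,185). The farthest to the robot's right is (289,185), which also stands on the teal coaster, so I choose that one and check it in a crop.

```bash
cat > h.py <<'E'
import cv2, numpy as np
def ray(c,uv):
    W=c["world_to_cam"];K=c["K"];R=W[:3,:3];o=-R.T@W[:3,3]
    p=np.linalg.inv(K)@[uv[0],uv[1],1]
    return o,R.T@np.array([p[0],-p[1],-p[2]])
def onz(c,uv,z):
    o,d=ray(c,uv); return o+d*(z-o[2])/d[2]
def two(c1,u1,c2,u2):
    o1,d1=ray(c1,u1);o2,d2=ray(c2,u2)
    s=np.linalg.lstsq(np.c_[d1,-d2],o2-o1,rcond=None)[0]
    a,b=o1+s[0]*d1,o2+s[1]*d2
    return (a+b)/2,np.linalg.norm(a-b)
def proj(c,P):
    p=c["world_to_cam"]@np.r_[P,1];q=c["K"]@[p[0],-p[1],-p[2]];return q[:2]/q[2]
def blob(m,box):
    x0,y0,x1,y1=box; mm=np.zeros_like(m); mm[y0:y1,x0:x1]=m[y0:y1,x0:x1]
    cs=cv2.findContours(mm,cv2.RETR_EXTERNAL,cv2.CHAIN_APPROX_NONE)[0]
    return max(cs,key=cv2.contourArea)
def wr(c,cnt,z):
    return np.array([onz(c,p,z)[:2] for p in cnt.reshape(-1,2)],np.float32)
E
python3 - <<'E'
from h import *
from bench import robot
c=robot.capture("top"); im=c["pixels"]; hsv=cv2.cvtColor(im,cv2.COLOR_BGR2HSV)
cv2.imwrite("pics/crop.png",cv2.resize(im[135:225,215:325],None,fx=6,fy=6,interpolation=cv2.INTER_CUBIC))
# mat, tray
mat=cv2.inRange(hsv,(0,0,70),(179,70,140))
for n,m,box in (("mat",mat,(360,205,485,290)),("tray",cv2.inRange(hsv,(105,120,30),(130,255,160)),(90,215,200,270))):
    k=blob(m,box); r=cv2.minAreaRect(wr(c,k,.004)); print(n,cv2.boundingRect(k),r)
s=robot.capture("scene"); cv2.imwrite("pics/scrop.png",cv2.resize(s["pixels"][165:275,260:380],None,fx=5,fy=5,interpolation=cv2.INTER_CUBIC))
for y in (185,190,200): print(hsv[y,235:310:4].tolist())
E
```

```text
mat (367, 214, 112, 68) ((0.44045528769493103, -0.3373771905899048), (0.12143780291080475, 0.24379941821098328), 11.270363807678223)
tray (102, 226, 84, 33) ((0.4469794034957886, 0.33336353302001953), (0.1972608119249344, 0.06932738423347473), 87.46854400634766)
[[72, 20, 128], [71, 21, 173], [4, 152, 114], [20, 53, 206], [20, 55, 207], [20, 55, 209], [20, 54, 207], [179, 228, 122], [10, 145, 44], [73, 22, 105], [89, 209, 56], [60, 5, 216], [53, 5, 205], [53, 7, 153], [60, 5, 158], [70, 8, 102], [83, 25, 93], [89, 189, 58], [70, 21, 107]]
[[71, 19, 105], [22, 29, 97], [4, 131, 128], [20, 53, 207], [20, 55, 208], [20, 55, 208], [20, 54, 208], [0, 199, 110], [8, 147, 45], [53, 19, 54], [90, 199, 55], [54, 6, 198], [53, 5, 191], [60, 6, 171], [53, 7, 142], [53, 9, 117], [71, 12, 164], [90, 208, 54], [73, 21, 107]]
[[71, 20, 175], [21, 30, 120], [10, 142, 77], [178, 248, 68], [0, 233, 68], [178, 227, 64], [178, 238, 61], [179, 207, 59], [11, 180, 44], [26, 25, 72], [81, 41, 88], [60, 7, 77], [85, 36, 85], [88, 51, 75], [89, 101, 63], [90, 123, 62], [90, 181, 86], [78, 30, 146], [69, 20, 166]]
```

View pics/crop.png

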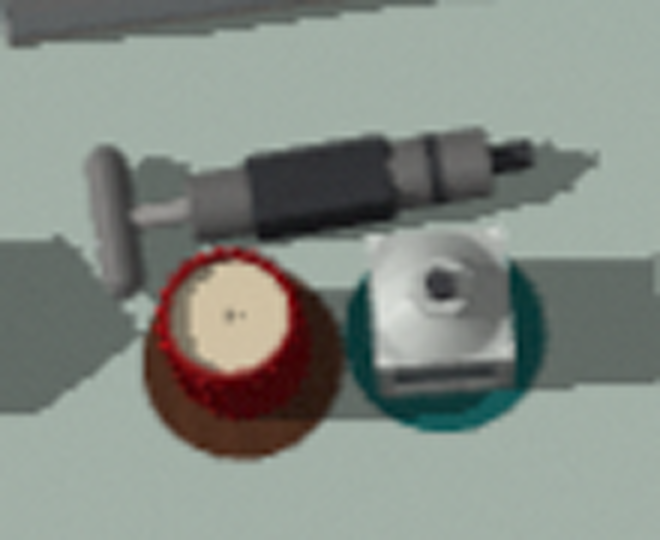

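View pics/scrop.png

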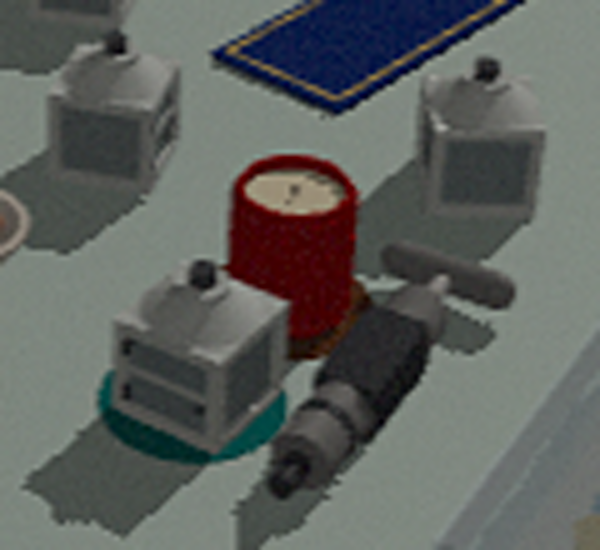

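Crop check: the lantern at crop (440,310) stands on the teal coaster (446,340), with the votive (235,340) to its left on the dark coaster. The choice holds. Now measuring.

Run:
```python
from h import *
from bench import robot
from scipy.optimize import least_squares
c=robot.capture("top"); im=c["pixels"]; hsv=cv2.cvtColor(im,cv2.COLOR_BGR2HSV)
s=robot.capture("scene"); si=s["pixels"]; sh=cv2.cvtColor(si,cv2.COLOR_BGR2HSV)
fl={}
for n,m,box in (("dark",cv2.inRange(hsv,(4,90,25),(16,220,100)),(230,170,275,215)),("teal",cv2.inRange(hsv,(84,110,30),(98,255,150)),(268,165,312,212))):
    P=wr(c,blob(m,box),.001)
    xs,ys=P[:,0],P[:,1]; print(n,len(P),P.min(0),P.max(0))
    H=cv2.convexHull(P)[:,0]
    r=least_squares(lambda q:np.hypot(H[:,0]-q[0],H[:,1]-q[1])-.042,P.mean(0),loss="soft_l1",f_scale=.001)
    fl[n]=r.x; print(r.x,np.abs(r.fun).max(),len(H))
d=fl["dark"]-fl["teal"];print("row",np.linalg.norm(d),np.degrees(np.arctan2(d[1],d[0])))
# votive: wax in top at z~.062 ; red circle
wax=cv2.inRange(hsv,(12,35,120),(28,100,255)); k=blob(wax,(240,172,270,205)); (u,r),_=cv2.minEnclosingCircle(k),0
ks=blob(cv2.inRange(sh,(12,25,100),(32,120,255)),(300,190,338,212)); us=cv2.minEnclosingCircle(ks)[0]
e=cv2.fitEllipse(ks)[0];print("votive wax",u,r,e,two(c,u,s,e),onz(c,u,.064))
# lantern knob (dark)
for nm,cc,h,box in(("top",c,hsv,(282,176,296,188)),):pass
g=cv2.inRange(hsv,(0,0,0),(179,255,70)); kt=blob(g,(283,177,295,189)); ut=cv2.minAreaRect(kt)[0]
g=cv2.inRange(sh,(0,0,0),(179,255,60)); k2=blob(g,(294,213,307,225)); u2=cv2.minAreaRect(k2)[0]
print("knob",ut,u2,two(c,ut,s,u2))
# lantern bottom edges in scene
p=[onz(s,(260+x/5,165+y/5),.001)[:2] for x,y in((115,400),(212,452),(287,395))]
print("lantern edges",p,[ (np.linalg.norm(b-a),np.degrees(np.arctan2(*(b-a)[::-1]))) for a,b in zip(p,p[1:])])
# pump grip
g=cv2.inRange(hsv,(0,0,0),(179,90,75)); k=blob(g,(250,155,286,178)); r=cv2.minAreaRect(wr(c,k,.03)); print("grip",r,cv2.boundingRect(k))
# bounds by 4 corners of the grip top face in crop
q=[onz(c,(215+x/6,135+y/6),.027)[:2] for x,y in((103,150),(520,150))];d=q[0]-q[1];print("axis",q,np.degrees(np.arctan2(d[1],d[0])),np.linalg.norm(d))
for n,x in (("dish",(285,250)),("pile",(428,135)),("succ",(140,133)),("l2",(194,184)),("l3",(233,250)),("l4",(178,303))):print(n,onz(c,x,.03)[:2])
```

```text
dark 116 [0.52864283 0.02577049] [0.60264754 0.10544907]
[0.56978289 0.06619729] 0.003974706635669588 26
teal 126 [ 0.5393028  -0.05814153] [0.60830766 0.02350383]
[ 0.58107894 -0.01701596] 0.003472972787277172 26
row 0.0839764639884266 97.73054324867715
votive wax (253.0, 187.0) 9.486932754516602 (318.010498046875, 203.25157165527344) (array([0.56871399, 0.06391846, 0.06650188]), np.float64(0.002214535083403113)) [0.57022589 0.06492906 0.064     ]
knob (288.0, 182.50003051757812) (300.0, 219.5) (array([ 0.57974728, -0.0166653 ,  0.0700782 ]), np.float64(0.00024910945700769283))
lantern edges [array([ 0.55267268, -0.03941567]), array([ 0.60663602, -0.0392871 ]), array([0.60770554, 0.01281128])] [(np.float64(0.053963495674605906), np.float64(0.13651282174173177)), (np.float64(0.052109355543067844), np.float64(88.82394975788185))]
grip ((0.6312434673309326, 0.035888757556676865), (0.035551898181438446, 0.0870756208896637), 10.153639793395996) (250, 158, 36, 18)
axis [array([0.64828806, 0.12138806]), array([ 0.64901763, -0.04908764])] 90.24520043958807 0.17047726300533683
dish [ 0.42756202 -0.01062438]
pile [ 0.71343297 -0.35811782]
succ [0.71673021 0.35386991]
l2 [0.58599172 0.21165814]
l3 [0.42641984 0.11133414]
l4 [0.30323138 0.23377891]
```

```bash
cat > go.py <<'E'
import sys,numpy as np
from bench import robot
from scipy.spatial.transform import Rotation as Ro
s=robot.state();R=Ro.from_quat(s["tool_rot"]).as_matrix();p=s["position"]
print("t",round(s["time"],2),"p",p.round(4),"w",round(s["gripper_width"],4),"F",s["ft_force"].round(1),"down",R[:,0].round(3),"q7",s["joint_positions"].round(2))
y=R[:,1];h=np.degrees(np.arctan2(y[1],y[0]));print("jaw heading",h.round(2), "z axis",R[:,2].round(3))
a=[float(v) for v in sys.argv[1:]]
if a:
    T=np.array(a[:3]);dh=(a[3]-h+90)%180-90   # jaw heading wanted, deg (mod 180)
    # z up yaw = -turn about tool x when x is down
    print("tool shift",(R.T@(T-p)).round(4),"turn about tool x",round(-np.radians(dh),4))
E
python3 go.py 0.57 0.065 0.14 8
```

```text
t 0.3 p [0.2457 0.682  0.248 ] w 0.0851 F [ 0.4 -0.3  0.1] down [-0. -0. -1.] q7 [-1.3   0.6  -0.    1.6   0.    0.94 -0.08]
jaw heading 70.19 z axis [ 0.941 -0.339  0.   ]
tool shift [ 0.1083 -0.4705  0.5142] turn about tool x 1.0854
```

Call:
{"method": "send_rows", "body": {
  "moves": [
    [[0,-0.0336,0.0367],0,0.085],
    [[0,-0.0336,0.0367],0,0.085],
    [[0,-0.0336,0.0367],0,0.085],
    [[0,-0.0336,0.0367],0,0.085],
    [[0,-0.0336,0.0367],0,0.085],
    [[0,-0.0336,0.0367],0,0.085],
    [[0,-0.0336,0.0367],0,0.085],
    [[0,-0.0336,0.0367],0,0.085],
    [[0,-0.0336,0.0367],0,0.085],
    [[0,-0.0336,0.0367],0,0.085],
    [[0,-0.0336,0.0367],0,0.085],
    [[0,-0.0336,0.0367],0,0.085],
    [[0,-0.0336,0.0367],0,0.085],
    [[0,-0.0336,0.0367],0,0.085],
    [[0,0,0],0.181,0.085],
    [[0,0,0],0.181,0.085],
    [[0,0,0],0.181,0.085],
    [[0,0,0],0.181,0.085],
    [[0,0,0],0.181,0.085],
    [[0,0,0],0.181,0.085]
  ],
  "squeeze": 35
}}

```text
time: 2.8
position: [0.5813, 0.0441, 0.2482]
tool_rot: [0.474, 0.526, -0.47, 0.527]
ft_force: [-0.8, 0.1, -0.5]
gripper_width: 0.0852
```

```bash
python3 go.py 0.57 0.065 0.055 8
```

```text
t 2.8 p [0.5813 0.0441 0.2482] w 0.0852 F [-0.8  0.1 -0.5] down [ 0.005  0.003 -1.   ] q7 [-0.42  0.44  0.35  1.95 -0.21  0.78  0.16]
jaw heading 6.22 z axis [ 0.108 -0.994 -0.002]
tool shift [ 0.1932 -0.01   -0.0216] turn about tool x -0.0311
```

Call:
{"method": "send_rows", "body": {
  "moves": [
    [[0.02,-0.01,-0.0216],-0.031,0.085],
    [[0.04,0,0],0,0.085],
    [[0.04,0,0],0,0.085],
    [[0.02,0,0],0,0.085],
    [[0,0,0],0,0.085]
  ]
}}

```text
time: 3.42
position: [0.5708, 0.0667, 0.1261]
tool_rot: [0.467, 0.532, -0.461, 0.535]
ft_force: [0.5, -1.0, 0.5]
gripper_width: 0.0849
```

```bash
python3 go.py 0.5695 0.065 0.055 8
```

```text
t 3.42 p [0.5708 0.0667 0.1261] w 0.0849 F [ 0.5 -1.   0.5] down [ 0.009  0.004 -1.   ] q7 [-0.38  0.6   0.25  2.07 -0.3   0.5   0.23]
jaw heading 7.97 z axis [ 0.139 -0.99  -0.002]
tool shift [ 0.0711 -0.0022  0.0017] turn about tool x -0.0005
```

Call:
{"method": "send_rows", "body": {
  "moves": [
    [[0.03,-0.002,0.0015],0,0.085],
    [[0.03,0,0],0,0.085],
    [[0.01,0,0],0,0.085],
    [[0,0,0],0,0.085],
    [[0,0,0],0,0.05],
    [[0,0,0],0,0.05],
    [[0,0,0],0,0.05],
    [[0,0,0],0,0.05],
    [[0,0,0],0,0.05],
    [[0,0,0],0,0.05]
  ]
}}

```text
time: 4.68
position: [0.5738, 0.0659, 0.0617]
tool_rot: [0.47, 0.53, -0.458, 0.537]
ft_force: [-0.3, -0.5, -3.3]
gripper_width: 0.0569
```

```bash
python3 go.py 0.451 -0.391 0.2 -33
```

```text
t 4.67 p [0.5738 0.0659 0.0617] w 0.0569 F [-0.3 -0.5 -3.3] down [ 0.018  0.006 -1.   ] q7 [-0.33  0.7   0.18  2.1  -0.34  0.36  0.27]
jaw heading 7.99 z axis [ 0.139 -0.99  -0.003]
tool shift [-0.1431 -0.1825  0.4349] turn about tool x 0.7154
```

Call:
{"method": "send_rows", "body": {
  "moves": [
    [[-0.03,0,0],0,0.05],
    [[-0.04,0,0],0,0.05],
    [[-0.04,0,0],0,0.05],
    [[-0.01,-0.008,0.018],0,0.05],
    [[0,-0.0152,0.0362],0,0.05],
    [[0,-0.0152,0.0362],0,0.05],
    [[0,-0.0152,0.0362],0,0.05],
    [[0,-0.0152,0.0362],0,0.05],
    [[0,-0.0152,0.0362],0,0.05],
    [[0,-0.0152,0.0362],0,0.05],
    [[0,-0.0152,0.0362],0,0.05],
    [[0,-0.0152,0.0362],0,0.05],
    [[0,-0.0152,0.0362],0,0.05],
    [[0,-0.0152,0.0362],0,0.05],
    [[0,-0.008,0.018],0,0.05],
    [[0,0,0],0.17,0.05],
    [[0,0,0],0.17,0.05],
    [[0,0,0],0.17,0.05],
    [[0,0,0],0.17,0.05]
  ]
}}

```text
time: 7.05
position: [0.4343, -0.376, 0.1661]
tool_rot: [-0.621, -0.342, 0.622, -0.334]
ft_force: [0.5, -0.2, -3.2]
gripper_width: 0.057
```

```bash
python3 go.py 0.451 -0.391 0.067 -40
```

```text
t 7.05 p [ 0.4343 -0.376   0.1661] w 0.057 F [ 0.5 -0.2 -3.2] down [-0.007  0.009 -1.   ] q7 [ 0.32  0.57  0.44  2.04 -0.4   0.63  0.46]
jaw heading -32.92 z axis [-0.543 -0.839 -0.004]
tool shift [0.0988 0.0232 0.0039] turn about tool x 0.1236
```

Call:
{"method": "send_rows", "body": {
  "moves": [
    [[0.01,0.012,0.002],0,0.05],
    [[0.03,0.011,0.002],0,0.05],
    [[0.03,0,0],0,0.05],
    [[0.015,0,0],0,0.05],
    [[0.005,0,0],0,0.05],
    [[0,0,0],0,0.05]
  ]
}}

```text
time: 7.8
position: [0.4493, -0.3945, 0.0685]
tool_rot: [-0.617, -0.347, 0.62, -0.337]
ft_force: [-0.0, -0.4, -2.0]
gripper_width: 0.0569
```

```bash
python3 go.py 0.451 -0.391 0.065 -33
```

```text
t 7.8 p [ 0.4493 -0.3945  0.0685] w 0.0569 F [-0.  -0.4 -2. ] down [-0.01   0.009 -1.   ] q7 [ 0.41  0.72  0.33  2.03 -0.49  0.48  0.54]
jaw heading -32.14 z axis [-0.532 -0.847 -0.003]
tool shift [ 0.0035 -0.0004 -0.0039] turn about tool x 0.015
```

Call:
{"method": "send_rows", "body": {
  "moves": [
    [[0.004,0,0],0,0.05],
    [[0.002,0,0],0,0.062],
    [[0,0,0],0,0.075],
    [[0,0,0],0,0.085],
    [[0,0,0],0,0.085],
    [[0,0,0],0,0.085],
    [[-0.03,0,0],0,0.085],
    [[-0.05,0,0],0,0.085],
    [[-0.05,0,0],0,0.085],
    [[0,0,0],0,0.085]
  ]
}}

```text
time: 9.05
position: [0.4514, -0.3965, 0.1984]
tool_rot: [-0.618, -0.346, 0.62, -0.339]
ft_force: [-0.3, -0.9, -0.5]
gripper_width: 0.0851
```

```bash
python3 go.py 0.58 -0.0165 0.2 89.5
```

```text
t 9.05 p [ 0.4514 -0.3965  0.1984] w 0.0851 F [-0.3 -0.9 -0.5] down [-0.007  0.007 -1.   ] q7 [ 0.31  0.55  0.48  1.95 -0.37  0.73  0.45]
jaw heading -32.07 z axis [-0.531 -0.847 -0.002]
tool shift [ 1.000e-04 -9.280e-02 -3.902e-01] turn about tool x 1.0197
```

Call:
{"method": "send_rows", "body": {
  "moves": [
    [[0,-0.006,-0.025],0,0.085],
    [[0,-0.0093,-0.039],0,0.085],
    [[0,-0.0093,-0.039],0,0.085],
    [[0,-0.0093,-0.039],0,0.085],
    [[0,-0.0093,-0.039],0,0.085],
    [[0,-0.0093,-0.039],0,0.085],
    [[0,-0.0093,-0.039],0,0.085],
    [[0,-0.0093,-0.039],0,0.085],
    [[0,-0.0093,-0.039],0,0.085],
    [[0,-0.008,-0.03],0,0.085],
    [[0,0,0],0.17,0.085],
    [[0,0,0],0.17,0.085],
    [[0,0,0],0.17,0.085],
    [[0,0,0],0.17,0.085],
    [[0,0,0],0.17,0.085],
    [[0,0,0],0.17,0.085]
  ]
}}

```text
time: 11.05
position: [0.5699, -0.0239, 0.1874]
tool_rot: [-0.699, 0.012, 0.714, 0.016]
ft_force: [-0.1, 0.3, 0.2]
gripper_width: 0.0847
```

```bash
python3 go.py 0.58 -0.0165 0.036 89.5
python3 - <<'E'
from h import *
from bench import robot
c=robot.capture("top");s=robot.capture("scene")
a=cv2.resize(c["pixels"][140:290,215:490],None,fx=2.5,fy=2.5);b=cv2.resize(s["pixels"][100:360,50:400],(375*350//350,279))
im=np.zeros((375+279+0,max(a.shape[1],375),3),np.uint8);im=im[:600];cv2.imwrite("pics/t1.png",a);cv2.imwrite("pics/s1.png",s["pixels"])
E
```

```text
t 11.05 p [ 0.5699 -0.0239  0.1874] w 0.0847 F [-0.1  0.3  0.2] down [-0.021  0.007 -1.   ] q7 [-0.58  0.64  0.83  2.03 -0.67  0.79 -0.95]
jaw heading -92.24 z axis [-0.999  0.039  0.021]
tool shift [ 0.1512 -0.0069 -0.013 ] turn about tool x -0.0304
```

View pics/s1.png

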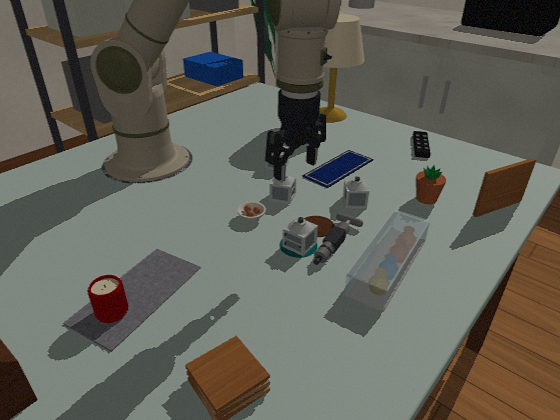

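The picture shows the votive upright on the mat at (108,299), the dark coaster clear at (318,225), and the lantern still on teal at (300,236). Descending on the lantern.

Call:
{"method": "send_rows", "body": {
  "moves": [
    [[0.02,-0.007,-0.012],-0.03,0.085],
    [[0.03,0,0],0,0.085],
    [[0.03,0,0],0,0.085],
    [[0,0,0],0,0.085]
  ]
}}

```text
time: 11.65
position: [0.5802, -0.0162, 0.1035]
tool_rot: [-0.699, -0.007, 0.715, -0.003]
ft_force: [-1.0, -1.4, 0.7]
gripper_width: 0.085
```

```bash
python3 go.py 0.58 -0.0165 0.036 89.5
```

```text
t 11.65 p [ 0.5802 -0.0162  0.1035] w 0.085 F [-1.  -1.4  0.7] down [-0.023  0.005 -1.   ] q7 [-0.5   0.74  0.68  2.06 -0.79  0.65 -0.83]
jaw heading -89.21 z axis [-1.    -0.014  0.023]
tool shift [ 0.0675  0.0007 -0.0013] turn about tool x 0.0225
```

Call:
{"method": "send_rows", "body": {
  "moves": [
    [[0.03,0.0005,-0.001],0.022,0.085],
    [[0.03,0,0],0,0.085],
    [[0.01,0,0],0,0.085],
    [[0,0,0],0,0.045],
    [[0,0,0],0,0.045],
    [[0,0,0],0,0.045],
    [[0,0,0],0,0.045],
    [[0,0,0],0,0.045],
    [[0,0,0],0,0.045]
  ]
}}

```text
time: 12.78
position: [0.5833, -0.0169, 0.0389]
tool_rot: [-0.702, -0.003, 0.712, 0.002]
ft_force: [-0.1, -0.4, -2.9]
gripper_width: 0.0546
```

```bash
python3 go.py 0.429 -0.283 0.16 101
```

```text
t 12.78 p [ 0.5833 -0.0169  0.0389] w 0.0546 F [-0.1 -0.4 -2.9] down [-0.015  0.006 -1.   ] q7 [-0.42  0.82  0.56  2.08 -0.91  0.52 -0.74]
jaw heading -89.96 z axis [-1.    -0.001  0.015]
tool shift [-0.1205  0.2653  0.1563] turn about tool x -0.1912
```

Call:
{"method": "send_rows", "body": {
  "moves": [
    [[-0.03,0,0],0,0.045],
    [[-0.04,0,0],0,0.045],
    [[-0.04,0,0],0,0.045],
    [[-0.01,0.02,0.012],0,0.045],
    [[0,0.0342,0.0202],0,0.045],
    [[0,0.0342,0.0202],0,0.045],
    [[0,0.0342,0.0202],0,0.045],
    [[0,0.0342,0.0202],0,0.045],
    [[0,0.0342,0.0202],0,0.045],
    [[0,0.0342,0.0202],0,0.045],
    [[0,0.025,0.015],0,0.045],
    [[0,0,0],-0.1,0.045],
    [[0,0,0],-0.09,0.045]
  ]
}}

```text
time: 14.4
position: [0.4185, -0.2809, 0.1572]
tool_rot: [-0.694, -0.07, 0.713, -0.064]
ft_force: [-0.1, -0.8, -2.5]
gripper_width: 0.0547
```

```bash
python3 go.py 0.43 -0.281 0.045 101
```

```text
t 14.4 p [ 0.4185 -0.2809  0.1572] w 0.0547 F [-0.1 -0.8 -2.5] down [-0.028  0.005 -1.   ] q7 [ 0.03  0.57  0.66  2.19 -0.61  0.59 -0.24]
jaw heading -79.18 z axis [-0.982 -0.188  0.026]
tool shift [ 0.1118  0.0034 -0.0142] turn about tool x -0.0032
```

Call:
{"method": "send_rows", "body": {
  "moves": [
    [[0.02,0.003,-0.013],0,0.045],
    [[0.03,0,0],0,0.045],
    [[0.03,0,0],0,0.045],
    [[0.02,0,0],0,0.045],
    [[0.005,0,0],0,0.045],
    [[0,0,0],0,0.045]
  ]
}}

```text
time: 15.15
position: [0.4203, -0.2836, 0.0468]
tool_rot: [-0.692, -0.068, 0.716, -0.061]
ft_force: [-0.3, 0.5, -1.6]
gripper_width: 0.0544
```

```bash
python3 go.py 0.43 -0.281 0.042 101
```

```text
t 15.15 p [ 0.4203 -0.2836  0.0468] w 0.0544 F [-0.3  0.5 -1.6] down [-0.034  0.007 -0.999] q7 [ 0.2   0.73  0.41  2.23 -0.81  0.36 -0.08]
jaw heading -79.47 z axis [-0.983 -0.183  0.032]
tool shift [ 0.0045 -0.0007 -0.0102] turn about tool x -0.0082
```

Call:
{"method": "send_rows", "body": {
  "moves": [
    [[0.005,0,0],0,0.045],
    [[0.002,0,0],0,0.057],
    [[0,0,0],0,0.07],
    [[0,0,0],0,0.085],
    [[0,0,0],0,0.085],
    [[-0.03,0,0],0,0.085],
    [[-0.05,0,0],0,0.085],
    [[-0.05,0,0],0,0.085],
    [[0,0,0],0,0.085]
  ]
}}

```text
time: 16.27
position: [0.4249, -0.2849, 0.175]
tool_rot: [-0.693, -0.068, 0.715, -0.062]
ft_force: [0.0, 0.0, -1.3]
gripper_width: 0.0848
```

```bash
python3 go.py 0.56 0.2 0.18 8
python3 - <<'E'
from h import *
from bench import robot
c=robot.capture("top");s=robot.capture("scene")
cv2.imwrite("pics/s2.png",s["pixels"]);cv2.imwrite("pics/t2.png",cv2.resize(c["pixels"][140:200,215:325],None,fx=7,fy=7,interpolation=cv2.INTER_CUBIC))
E
```

```text
t 16.27 p [ 0.4249 -0.2849  0.175 ] w 0.0848 F [ 0.   0.  -1.3] down [-0.032  0.005 -0.999] q7 [-0.01  0.56  0.72  2.16 -0.58  0.65 -0.27]
jaw heading -79.46 z axis [-0.983 -0.183  0.03 ]
tool shift [-0.0067 -0.4521 -0.2214] turn about tool x -1.5264
```

View pics/s2.png

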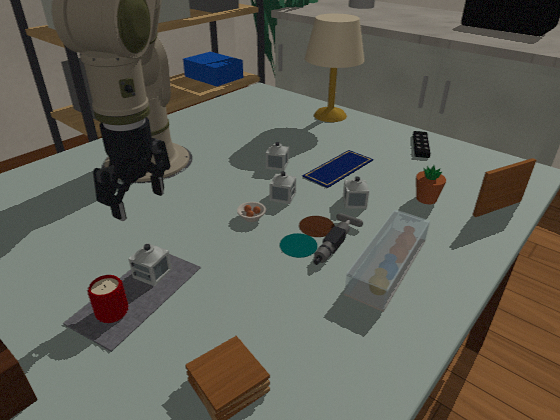

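View pics/t2.png

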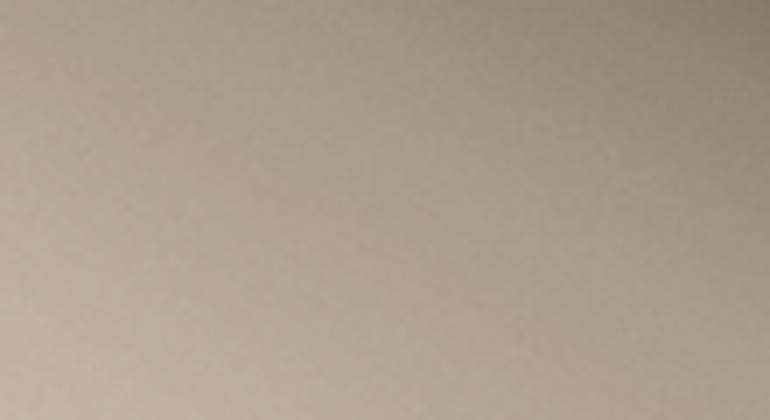

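Scene view: the votive (108,299) and lantern (149,264) stand upright on the mat, both coasters are clear, and the pump is undisturbed at (335,240). The arm hides the top crop, so I use the initial top image for the pump (nothing there has moved).

Run:
```python
from h import *
from bench import robot
c=robot.capture("top");s=robot.capture("scene");sh=cv2.cvtColor(s["pixels"],cv2.COLOR_BGR2HSV)
top0=cv2.imread("pics/top0.png")
for n,m,box in(("dark",cv2.inRange(sh,(0,90,20),(18,255,140)),(294,210,336,240)),("teal",cv2.inRange(sh,(80,100,20),(100,255,160)),(270,225,325,262))):
    P=wr(s,blob(m,box),.001);print(n,cv2.minEnclosingCircle(P))
f=lambda x,y,z:onz(c,(215+x/6,135+y/6),z)[:2]
a,b=f(250,158,.03),f(390,138,.03);d=a-b;ang=np.degrees(np.arctan2(d[1],d[0]))
n=np.array([-np.sin(np.radians(ang)),np.cos(np.radians(ang))]) # points -x
print("back edge",a,b,np.linalg.norm(d),ang,"centre",(a+b)/2+.015*n)
a,b=f(258,240,.0),f(393,220,.0);d=a-b;print("front bottom edge",np.linalg.norm(d),np.degrees(np.arctan2(d[1],d[0])),(a+b)/2-.015*n)
D=np.array([.570,.066]);T=np.array([.5805,-.0168]);u=(D-T)/np.linalg.norm(D-T);m=np.array([u[1],-u[0]])
g=np.array([.64,.03]);print("line 65 behind",(T+m*.065),(D+m*.065), m)
cv2.imwrite("pics/pump.png",cv2.resize(s["pixels"][205:275,300:375],None,fx=8,fy=8,interpolation=cv2.INTER_CUBIC))
```

```text
dark ((0.5652939081192017, 0.06640490144491196), 0.041661277413368225)
teal ((0.5767848491668701, -0.01683015376329422), 0.04225413128733635)
back edge [0.64412849 0.06079797] [0.65289451 0.0038898 ] 0.05757936294083733 98.75690708613027 centre [0.63368635 0.03006025]
front bottom edge 0.05687325890998383 99.05576370634365 [0.63770213 0.03345015]
line 65 behind [ 0.64498358 -0.00862273] [0.63448358 0.07417727] [0.9920551  0.12580409]
```

View pics/pump.png

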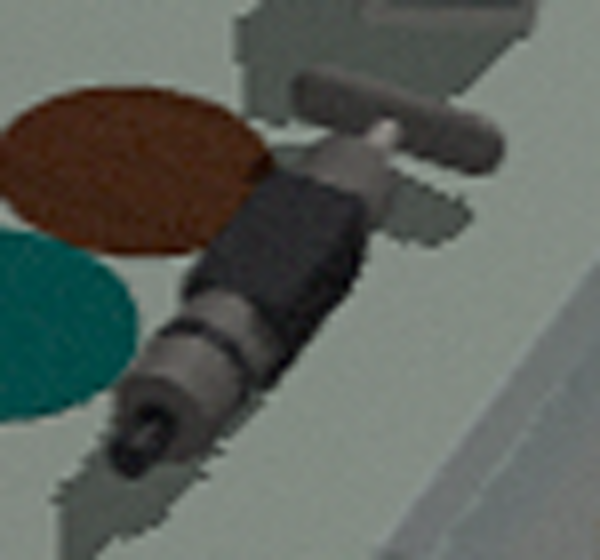

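The pump lies flat at crop (275,240), between the coasters and the clear box. Its grip section is dark, and the cross handle is at (400,120), towards +y. The estimates agree on a centre near (0.637, 0.031) with the axis at about 98°.

```bash
python3 -c "
from bench import robot;print(robot.tip_reach)"; python3 go.py 0.637 0.031 0.15 8
```

```text
0.017
t 16.48 p [ 0.4233 -0.2836  0.1713] w 0.0849 F [ 0.6 -0.3  0.2] down [-0.038  0.008 -0.999] q7 [-0.01  0.57  0.71  2.17 -0.59  0.65 -0.27]
jaw heading -79.47 z axis [-0.982 -0.183  0.035]
tool shift [ 0.0159 -0.2699 -0.2683] turn about tool x -1.5266
```

Call:
{"method": "send_rows", "body": {
  "moves": [
    [[0,-0.02,-0.02],0,0.085],
    [[0,-0.03,-0.03],0,0.085],
    [[0,-0.03,-0.03],0,0.085],
    [[0,-0.03,-0.03],0,0.085],
    [[0,-0.03,-0.03],0,0.085],
    [[0,-0.03,-0.03],0,0.085],
    [[0,-0.03,-0.03],0,0.085],
    [[0,-0.03,-0.03],0,0.085],
    [[0,-0.025,-0.025],0,0.085],
    [[0,0,0],-0.17,0.085],
    [[0,0,0],-0.17,0.085],
    [[0,0,0],-0.17,0.085],
    [[0,0,0],-0.17,0.085],
    [[0,0,0],-0.17,0.085],
    [[0,0,0],-0.17,0.085],
    [[0,0,0],-0.17,0.085],
    [[0,0,0],-0.17,0.085],
    [[0,0,0],-0.16,0.085]
  ]
}}

```text
time: 18.73
position: [0.6221, 0.0213, 0.1348]
tool_rot: [0.438, 0.565, -0.471, 0.517]
ft_force: [0.5, -0.3, 1.0]
gripper_width: 0.0855
```

```bash
python3 go.py 0.637 0.031 0.026 8
```

```text
t 18.73 p [0.6221 0.0213 0.1348] w 0.0855 F [ 0.5 -0.3  1. ] down [-0.082  0.009 -0.997] q7 [-0.29  0.66  0.28  1.89 -0.28  0.72  0.33]
jaw heading 9.97 z axis [ 0.171 -0.985 -0.023]
tool shift [ 0.1073  0.0249 -0.0045] turn about tool x 0.0344
```

Call:
{"method": "send_rows", "body": {
  "moves": [
    [[0,0,0],0,0.085],
    [[0,0,0],0,0.085],
    [[0,0,0],0,0.085],
    [[0,0,0],0,0.085]
  ]
}}

```text
time: 19.23
position: [0.6208, 0.0207, 0.1318]
tool_rot: [0.44, 0.565, -0.474, 0.513]
ft_force: [-0.0, 0.8, 0.1]
gripper_width: 0.085
```

```bash
python3 go.py 0.637 0.031 0.026 8
```

```text
t 19.23 p [0.6208 0.0207 0.1318] w 0.085 F [-0.   0.8  0.1] down [-0.087  0.01  -0.996] q7 [-0.29  0.66  0.28  1.89 -0.28  0.72  0.32]
jaw heading 9.45 z axis [ 0.162 -0.986 -0.024]
tool shift [ 0.1041  0.0265 -0.005 ] turn about tool x 0.0254
```

Call:
{"method": "send_rows", "body": {
  "moves": [
    [[-0.03,0,0],0,0.085],
    [[-0.03,0,0],0,0.085],
    [[-0.03,0,0],0,0.085],
    [[-0.03,0,0],0,0.085]
  ]
}}

```text
time: 19.73
position: [0.63, 0.0205, 0.2521]
tool_rot: [0.439, 0.565, -0.476, 0.511]
ft_force: [0.6, 0.1, 0.4]
gripper_width: 0.0848
```

```bash
python3 go.py 0.637 0.031 0.026 8
```

```text
t 19.73 p [0.63   0.0205 0.2521] w 0.0848 F [0.6 0.1 0.4] down [-0.092  0.009 -0.996] q7 [-0.33  0.53  0.34  1.77 -0.22  0.96  0.27]
jaw heading 9.34 z axis [ 0.16  -0.987 -0.024]
tool shift [ 0.2246  0.0288 -0.0038] turn about tool x 0.0234
```

Call:
{"method": "send_rows", "body": {
  "moves": [
    [[0.02,0.0288,-0.0038],0.023,0.085],
    [[0.05,0,0],0,0.085],
    [[0.05,0,0],0,0.085],
    [[0.04,0,0],0,0.085]
  ]
}}

```text
time: 20.23
position: [0.6495, 0.0321, 0.0938]
tool_rot: [0.45, 0.556, -0.479, 0.509]
ft_force: [0.5, -0.0, -0.5]
gripper_width: 0.0848
```

```bash
python3 go.py 0.637 0.031 0.028 8
```

```text
t 20.23 p [0.6495 0.0321 0.0938] w 0.0848 F [ 0.5 -0.  -0.5] down [-0.077  0.011 -0.997] q7 [-0.29  0.74  0.27  1.85 -0.32  0.68  0.3 ]
jaw heading 7.87 z axis [ 0.135 -0.991 -0.022]
tool shift [ 0.0665 -0.0076  0.0008] turn about tool x -0.0023
```

Call:
{"method": "send_rows", "body": {
  "moves": [
    [[-0.06,0,0],0,0.085],
    [[-0.06,0,0],0,0.085],
    [[-0.06,0,0],0,0.085],
    [[0.06,0,0],0,0.085],
    [[0.06,0,0],0,0.085],
    [[-0.06,0,0],0,0.085],
    [[-0.06,0,0],0,0.085],
    [[0.06,0,0],0,0.085],
    [[0.06,0,0],0,0.085],
    [[-0.06,0,0],0,0.085],
    [[-0.06,0,0],0,0.085],
    [[0.06,0,0],0,0.085],
    [[0.06,0,0],0,0.085]
  ]
}}

```text
time: 21.85
position: [0.6542, 0.0355, 0.1413]
tool_rot: [0.444, 0.557, -0.487, 0.506]
ft_force: [-0.2, 1.3, -0.7]
gripper_width: 0.0851
```

```bash
python3 go.py 0.637 0.031 0.028 8
```

```text
t 21.85 p [0.6542 0.0355 0.1413] w 0.0851 F [-0.2  1.3 -0.7] down [-0.094  0.003 -0.996] q7 [-0.33  0.69  0.31  1.8  -0.29  0.79  0.27]
jaw heading 7.63 z axis [ 0.131 -0.991 -0.015]
tool shift [ 0.1144 -0.007   0.0039] turn about tool x -0.0064
```

Call:
{"method": "send_rows", "body": {
  "moves": [
    [[0.04,-0.007,0.004],0,0.085],
    [[0.04,0,0],0,0.085],
    [[0.02,0,0],0,0.085],
    [[0,0,0],0,0.085]
  ]
}}

```text
time: 22.35
position: [0.6352, 0.0318, 0.0357]
tool_rot: [0.443, 0.558, -0.488, 0.504]
ft_force: [0.1, -0.6, 1.1]
gripper_width: 0.0852
```

```bash
python3 go.py 0.637 0.031 0.028 8
```

```text
t 22.35 p [0.6352 0.0318 0.0357] w 0.0852 F [ 0.1 -0.6  1.1] down [-0.1    0.002 -0.995] q7 [-0.29  0.81  0.25  1.88 -0.35  0.59  0.32]
jaw heading 7.54 z axis [ 0.13  -0.991 -0.015]
tool shift [0.0075 0.0024 0.0012] turn about tool x -0.008
```

Call:
{"method": "send_rows", "body": {
  "moves": [
    [[0,0,0],0,0.085],
    [[0,0,0],0,0.085],
    [[0,0,0],0,0.085],
    [[0,0,0],0,0.085],
    [[0,0,0],0,0.085],
    [[0,0,0],0,0.085]
  ]
}}

```text
time: 23.1
position: [0.6376, 0.0322, 0.0396]
tool_rot: [0.444, 0.557, -0.487, 0.505]
ft_force: [0.2, -0.4, -0.3]
gripper_width: 0.0852
```

```bash
python3 go.py 0.637 0.031 0.028 8
```

```text
t 23.1 p [0.6376 0.0322 0.0396] w 0.0852 F [ 0.2 -0.4 -0.3] down [-0.094  0.002 -0.996] q7 [-0.29  0.81  0.25  1.88 -0.34  0.59  0.32]
jaw heading 7.53 z axis [ 0.13  -0.991 -0.015]
tool shift [0.0116 0.0003 0.0012] turn about tool x -0.0082
```

Call:
{"method": "send_rows", "body": {
  "moves": [
    [[0.001,0,0],0,0.085],
    [[0.001,0,0],0,0.085],
    [[0.001,0,0],0,0.085],
    [[0.001,0,0],0,0.085],
    [[0.001,0,0],0,0.085],
    [[0.001,0,0],0,0.085],
    [[0.001,0,0],0,0.085],
    [[0.001,0,0],0,0.085],
    [[0.001,0,0],0,0.085],
    [[0.001,0,0],0,0.085],
    [[0.001,0,0],0,0.085],
    [[0.001,0,0],0,0.085],
    [[0.001,0,0],0,0.085],
    [[0.001,0,0],0,0.085],
    [[0.001,0,0],0,0.085],
    [[0.001,0,0],0,0.085]
  ]
}}

```text
time: 25.1
position: [0.6359, 0.0322, 0.0223]
tool_rot: [0.444, 0.557, -0.487, 0.505]
ft_force: [1.0, 0.4, 0.0]
gripper_width: 0.0849
```

```bash
python3 go.py 0.637 0.031 0.028 8
```

```text
t 25.1 p [0.6359 0.0322 0.0223] w 0.0849 F [1.  0.4 0. ] down [-0.095  0.002 -0.996] q7 [-0.28  0.83  0.24  1.89 -0.35  0.56  0.33]
jaw heading 7.53 z axis [ 0.13  -0.991 -0.015]
tool shift [-0.0058  0.0004  0.0012] turn about tool x -0.0083
```

Call:
{"method": "send_rows", "body": {
  "moves": [
    [[-0.003,0,0],-0.008,0.085],
    [[0,0,0],0,0.06],
    [[0,0,0],0,0.04],
    [[0,0,0],0,0.02],
    [[0,0,0],0,0.02],
    [[0,0,0],0,0.02],
    [[0,0,0],0,0.02],
    [[0,0,0],0,0.02],
    [[-0.01,0,0],0,0.02],
    [[-0.02,0,0],0,0.02],
    [[-0.03,0,0],0,0.02],
    [[-0.03,0,0],0,0.02],
    [[-0.03,0,0],0,0.02],
    [[-0.02,0,0],0,0.02],
    [[-0.01,0,0],0,0.02],
    [[0,0,0],0,0.02]
  ],
  "squeeze": 40
}}

```text
time: 27.1
position: [0.6514, 0.0314, 0.1873]
tool_rot: [0.443, 0.558, -0.484, 0.508]
ft_force: [-0.5, 0.5, -1.6]
gripper_width: 0.0298
```

```bash
python3 go.py 0.447 0.333 0.16 -2.5;  python3 - <<'E'
from bench import robot
import cv2
cv2.imwrite("pics/s3.png",robot.capture("scene")["pixels"])
E
```

```text
t 27.1 p [0.6514 0.0314 0.1873] w 0.0298 F [-0.5  0.5 -1.6] down [-0.091  0.003 -0.996] q7 [-0.34  0.63  0.34  1.78 -0.27  0.87  0.27]
jaw heading 7.98 z axis [ 0.137 -0.99  -0.015]
tool shift [ 0.0465 -0.1575 -0.3264] turn about tool x 0.1829
```

View pics/s3.png

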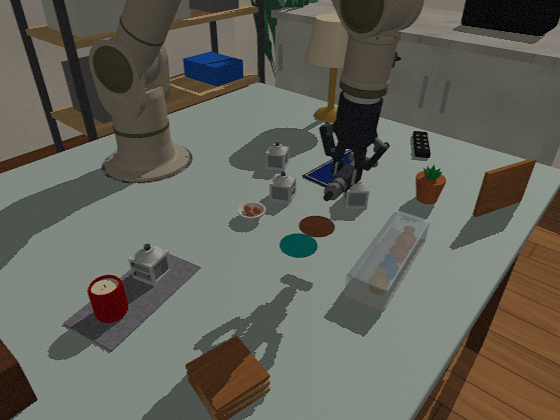

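The pump is held level in the jaws (345,180), and the votive, lantern and bystanders are unchanged. Carrying it to the tray at moderate speed.

Call:
{"method": "send_rows", "body": {
  "moves": [
    [[0,-0.006,-0.012],0,0.02],
    [[0,-0.0113,-0.0233],0,0.02],
    [[0,-0.0113,-0.0233],0,0.02],
    [[0,-0.0113,-0.0233],0,0.02],
    [[0,-0.0113,-0.0233],0,0.02],
    [[0,-0.0113,-0.0233],0,0.02],
    [[0,-0.0113,-0.0233],0,0.02],
    [[0,-0.0113,-0.0233],0,0.02],
    [[0,-0.0113,-0.0233],0,0.02],
    [[0,-0.0113,-0.0233],0,0.02],
    [[0,-0.0113,-0.0233],0,0.02],
    [[0,-0.0113,-0.0233],0,0.02],
    [[0,-0.0113,-0.0233],0,0.02],
    [[0,-0.0113,-0.0233],0,0.02],
    [[0,-0.006,-0.012],0.06,0.02],
    [[0,0,0],0.06,0.02],
    [[0,0,0],0.06,0.02],
    [[0,0,0],0,0.02]
  ]
}}

```text
time: 29.4
position: [0.4197, 0.3506, 0.193]
tool_rot: [-0.474, -0.518, 0.541, -0.463]
ft_force: [-0.4, -0.3, -1.8]
gripper_width: 0.0302
```

```bash
python3 go.py 0.447 0.333 0.035 -2.5;  python3 - <<'E'
from h import *
from bench import robot
s=robot.capture("scene");im=cv2.imread("pics/scene0.png");h=cv2.cvtColor(im,cv2.COLOR_BGR2HSV)
k=blob(cv2.inRange(h,(105,120,20),(130,255,200)),(295,145,385,190))
print(cv2.minAreaRect(wr(s,k,.004)))
E
```

```text
t 29.4 p [0.4197 0.3506 0.193 ] w 0.0302 F [-0.4 -0.3 -1.8] down [-0.123 -0.01  -0.992] q7 [-1.01  0.52  0.37  2.01 -0.36  0.78 -0.43]
jaw heading -2.04 z axis [-0.034 -0.999  0.014]
tool shift [0.1536 0.0471 0.0144] turn about tool x 0.008
((0.44471004605293274, 0.3342728614807129), (0.1959821581840515, 0.06863686442375183), 87.4124755859375)
```

Call:
{"method": "send_rows", "body": {
  "moves": [
    [[0.01,0.012,0.006],0.008,0.02],
    [[0.02,0.012,0.005],0,0.02],
    [[0.02,0.012,0.002],0,0.02],
    [[0.02,0.01,0],0,0.02],
    [[0.02,0,0],0,0.02],
    [[0.02,0,0],0,0.02],
    [[0.015,0,0],0,0.02],
    [[0.01,0,0],0,0.02],
    [[0,0,0],0,0.02],
    [[0,0,0],0,0.02]
  ]
}}

```text
time: 30.7
position: [0.4525, 0.3317, 0.0425]
tool_rot: [-0.475, -0.516, 0.544, -0.461]
ft_force: [0.2, 0.4, -1.8]
gripper_width: 0.0299
```

```bash
python3 go.py 0.447 0.333 0.03 -2.5
```

```text
t 30.7 p [0.4525 0.3317 0.0425] w 0.0299 F [ 0.2  0.4 -1.8] down [-0.124 -0.011 -0.992] q7 [-0.85  0.75  0.23  2.05 -0.48  0.51 -0.27]
jaw heading -2.49 z axis [-0.041 -0.999  0.016]
tool shift [ 0.0131 -0.004  -0.0013] turn about tool x 0.0002
```

Call:
{"method": "send_rows", "body": {
  "moves": [
    [[0.004,-0.004,-0.001],0,0.02],
    [[0.004,0,0],0,0.02],
    [[0.003,0,0],0,0.02],
    [[0.002,0,0],0,0.02],
    [[0,0,0],0,0.02]
  ]
}}

```text
time: 31.32
position: [0.4471, 0.3336, 0.0309]
tool_rot: [-0.476, -0.516, 0.543, -0.461]
ft_force: [-0.8, 0.5, 1.8]
gripper_width: 0.0301
```

```bash
python3 go.py 0.447 0.333 0.03 -2.5
```

```text
t 31.32 p [0.4471 0.3336 0.0309] w 0.0301 F [-0.8  0.5  1.8] down [-0.122 -0.009 -0.992] q7 [-0.85  0.77  0.22  2.06 -0.5   0.48 -0.26]
jaw heading -2.45 z axis [-0.041 -0.999  0.014]
tool shift [0.0009 0.     0.0006] turn about tool x 0.001
```

Call:
{"method": "send_rows", "body": {
  "moves": [
    [[0,0,0],0,0.034],
    [[0,0,0],0,0.045],
    [[0,0,0],0,0.06],
    [[0,0,0],0,0.075],
    [[0,0,0],0,0.085],
    [[0,0,0],0,0.085],
    [[-0.01,0,0],0,0.085],
    [[-0.02,0,0],0,0.085],
    [[-0.03,0,0],0,0.085],
    [[-0.03,0,0],0,0.085],
    [[-0.03,0,0],0,0.085],
    [[-0.02,0,0],0,0.085],
    [[-0.02,0,0],0,0.085],
    [[0,0,0],0,0.085]
  ]
}}

```text
time: 33.08
position: [0.468, 0.3346, 0.1995]
tool_rot: [-0.477, -0.516, 0.542, -0.461]
ft_force: [0.8, -0.2, 0.8]
gripper_width: 0.0849
```

```bash
python3 go.py 0.42 -0.2829 0.2 101;  python3 - <<'E'
from h import *
from bench import robot
s=robot.capture("scene");im=s["pixels"];h=cv2.cvtColor(im,cv2.COLOR_BGR2HSV);c=robot.capture("top")
a=cv2.resize(im[130:220,280:400],None,fx=4,fy=4);b=cv2.resize(im[235:350,60:205],None,fx=3,fy=3)
cv2.imwrite("pics/m1.png",np.vstack([np.pad(a,((0,0),(0,max(0,b.shape[1]-a.shape[1])),(0,0))),np.pad(b,((0,0),(0,max(0,a.shape[1]-b.shape[1])),(0,0)))])[:700])
cv2.imwrite("pics/top_now.png",c["pixels"])
# votive wax & knob at known heights
k=blob(cv2.inRange(h,(12,25,100),(32,120,255)),(88,270,130,300));print("votive",cv2.fitEllipse(k)[0],onz(s,cv2.fitEllipse(k)[0],.067+.003))
g=blob(cv2.inRange(h,(0,0,0),(179,255,60)),(140,240,156,254));u=cv2.minAreaRect(g)[0];print("knob",u,onz(s,u,.073))
E
```

```text
t 33.08 p [0.468  0.3346 0.1995] w 0.0849 F [ 0.8 -0.2  0.8] down [-0.12  -0.008 -0.993] q7 [-0.94  0.54  0.39  1.94 -0.35  0.83 -0.38]
jaw heading -2.5 z axis [-0.042 -0.999  0.013]
tool shift [ 0.0099 -0.0209  0.6189] turn about tool x 1.3351
votive (102.0, 284.5) [ 0.44073757 -0.39370574  0.07      ]
knob (146.5, 247.0) [ 0.41604085 -0.28410305  0.073     ]
```

View pics/m1.png

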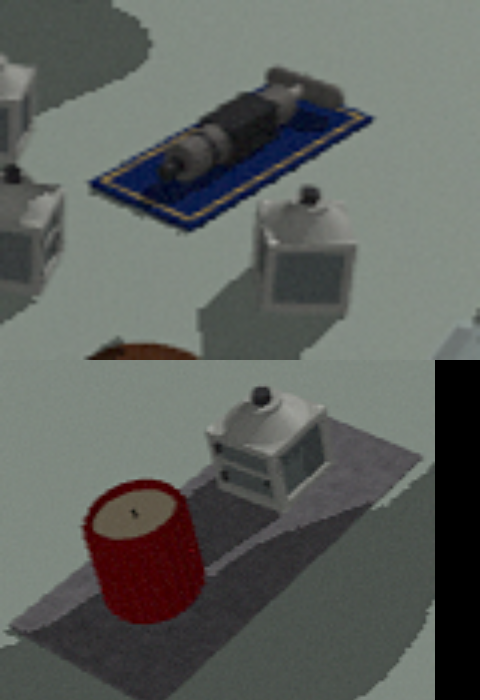

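The crop shows the pump flat inside the tray border, lengthwise, with the grip at (238,130) and the tray centre at about (232,155), which match once height is allowed for. The votive (145,550) and lantern (265,445) still stand on the mat. Going back for the lantern.

Call:
{"method": "send_rows", "body": {
  "moves": [
    [[0,0.003,0.016],0,0.085],
    [[0,0.0067,0.0333],0,0.085],
    [[0,0.0067,0.0333],0,0.085],
    [[0,0.0067,0.0333],0,0.085],
    [[0,0.0067,0.0333],0,0.085],
    [[0,0.0067,0.0333],0,0.085],
    [[0,0.0067,0.0333],0,0.085],
    [[0,0.0067,0.0333],0,0.085],
    [[0,0.0067,0.0333],0,0.085],
    [[0,0.0067,0.0333],0,0.085],
    [[0,-0.0097,0.032],0,0.085],
    [[0,-0.0097,0.032],0,0.085],
    [[0,-0.0097,0.032],0,0.085],
    [[0,-0.0097,0.032],0,0.085],
    [[0,-0.0097,0.032],0,0.085],
    [[0,-0.0097,0.032],0,0.085],
    [[0,-0.0097,0.032],0,0.085],
    [[0,-0.0097,0.032],0,0.085],
    [[0,-0.005,0.016],0,0.085],
    [[0,0,0],0,0.085]
  ]
}}

```text
time: 35.67
position: [0.4006, -0.2885, 0.2013]
tool_rot: [-0.47, -0.517, 0.556, -0.451]
ft_force: [0.8, 0.8, -0.4]
gripper_width: 0.0853
```

```bash
python3 go.py 0.42 -0.2829 0.16 101
```

```text
t 35.67 p [ 0.4006 -0.2885  0.2013] w 0.0853 F [ 0.8  0.8 -0.4] down [-0.152 -0.017 -0.988] q7 [ 0.13  0.47  0.46  2.12 -0.17  0.73  0.64]
jaw heading -3.41 z axis [-0.056 -0.998  0.025]
tool shift [ 0.0378  0.0251 -0.0077] turn about tool x 1.3193
```

Call:
{"method": "send_rows", "body": {
  "moves": [
    [[0,0,0],0.165,0.085],
    [[0,0,0],0.165,0.085],
    [[0,0,0],0.165,0.085],
    [[0,0,0],0.165,0.085],
    [[0,0,0],0.165,0.085],
    [[0,0,0],0.165,0.085],
    [[0,0,0],0.165,0.085],
    [[0,0,0],0.165,0.085],
    [[0,0,0],0,0.085]
  ]
}}

```text
time: 36.8
position: [0.404, -0.2753, 0.1974]
tool_rot: [-0.647, -0.06, 0.758, -0.058]
ft_force: [-0.3, 0.2, 0.7]
gripper_width: 0.0848
```

```bash
python3 go.py 0.42 -0.2829 0.16 101
```

```text
t 36.8 p [ 0.404  -0.2753  0.1974] w 0.0848 F [-0.3  0.2  0.7] down [-0.156 -0.01  -0.988] q7 [-0.14  0.59  0.88  2.14 -0.49  0.79 -0.36]
jaw heading -80.51 z axis [-0.974 -0.165  0.156]
tool shift [ 0.0345  0.0108 -0.0202] turn about tool x -0.0264
```

Call:
{"method": "send_rows", "body": {
  "moves": [
    [[0.015,0.006,-0.01],-0.02,0.085],
    [[0.02,0.005,-0.01],0,0.085],
    [[0.01,0,-0.008],0,0.085],
    [[0.01,0,-0.005],0,0.085],
    [[0,0,0],0,0.085],
    [[0,0,0],0,0.085]
  ]
}}

```text
time: 37.55
position: [0.4321, -0.2791, 0.1331]
tool_rot: [-0.646, -0.074, 0.757, -0.069]
ft_force: [0.3, -0.2, -0.0]
gripper_width: 0.0847
```

```bash
python3 go.py 0.419 -0.2829 0.042 101
```

```text
t 37.55 p [ 0.4321 -0.2791  0.1331] w 0.0847 F [ 0.3 -0.2 -0. ] down [-0.156 -0.008 -0.988] q7 [-0.07  0.69  0.76  2.12 -0.58  0.7  -0.28]
jaw heading -78.44 z axis [-0.967 -0.202  0.154]
tool shift [ 0.0921  0.0033 -0.0007] turn about tool x 0.0099
```

Well aligned along the tool axis; descending straight and gripping.

Call:
{"method": "send_rows", "body": {
  "moves": [
    [[0.01,0.003,0],0.01,0.085],
    [[0.02,0,0],0,0.085],
    [[0.02,0,0],0,0.085],
    [[0.02,0,0],0,0.085],
    [[0.015,0,0],0,0.085],
    [[0.005,0,0],0,0.085],
    [[0,0,0],0,0.085],
    [[0,0,0],0,0.07],
    [[0,0,0],0,0.06],
    [[0,0,0],0,0.045],
    [[0,0,0],0,0.045],
    [[0,0,0],0,0.045],
    [[0,0,0],0,0.045]
  ],
  "squeeze": 35
}}

```text
time: 39.17
position: [0.4197, -0.2845, 0.0432]
tool_rot: [-0.649, -0.069, 0.755, -0.066]
ft_force: [0.4, 0.4, -2.2]
gripper_width: 0.0543
```

```bash
python3 go.py 0.58 -0.0168 0.15 90
```

```text
t 39.17 p [ 0.4197 -0.2845  0.0432] w 0.0543 F [ 0.4  0.4 -2.2] down [-0.15  -0.011 -0.989] q7 [ 0.06  0.8   0.58  2.18 -0.73  0.49 -0.17]
jaw heading -79.07 z axis [-0.97  -0.19   0.149]
tool shift [-0.1326 -0.2343 -0.1904] turn about tool x 0.1907
```

Call:
{"method": "send_rows", "body": {
  "moves": [
    [[-0.015,0,0],0,0.045],
    [[-0.03,0,0],0,0.045],
    [[-0.03,0,0],0,0.045],
    [[-0.03,0,0],0,0.045],
    [[-0.015,-0.01,-0.008],0,0.045],
    [[0,-0.022,-0.018],0,0.045],
    [[0,-0.022,-0.018],0,0.045],
    [[0,-0.022,-0.018],0,0.045],
    [[0,-0.022,-0.018],0,0.045],
    [[0,-0.022,-0.018],0,0.045],
    [[0,-0.022,-0.018],0,0.045],
    [[0,-0.022,-0.018],0,0.045],
    [[0,-0.022,-0.018],0,0.045],
    [[0,-0.022,-0.018],0,0.045],
    [[0,-0.022,-0.018],0,0.045],
    [[0,-0.005,-0.004],0.1,0.045],
    [[0,0,0],0.09,0.045],
    [[0,0,0],0,0.045],
    [[0,0,0],0,0.045]
  ]
}}

```text
time: 41.55
position: [0.5844, -0.0065, 0.157]
tool_rot: [-0.653, 0.006, 0.757, -0.003]
ft_force: [-0.3, -0.1, -2.4]
gripper_width: 0.0542
```

```bash
python3 go.py 0.5815 -0.0169 0.044 90
```

```text
t 41.55 p [ 0.5844 -0.0065  0.157 ] w 0.0542 F [-0.3 -0.1 -2.4] down [-0.146 -0.012 -0.989] q7 [-0.61  0.77  0.88  1.94 -0.69  0.94 -0.94]
jaw heading -90.17 z axis [-0.989  0.005  0.146]
tool shift [ 0.1123  0.009  -0.0136] turn about tool x -0.003
```

Call:
{"method": "send_rows", "body": {
  "moves": [
    [[0.01,0.004,-0.005],0,0.045],
    [[0.02,0.005,-0.008],0,0.045],
    [[0.02,0,0],0,0.045],
    [[0.02,0,0],0,0.045],
    [[0.02,0,0],0,0.045],
    [[0.01,0,0],0,0.045],
    [[0.005,0,0],0,0.045],
    [[0,0,0],0,0.045],
    [[0,0,0],0,0.045]
  ]
}}

```text
time: 42.68
position: [0.5808, -0.0191, 0.0426]
tool_rot: [-0.652, 0.006, 0.758, -0.003]
ft_force: [-0.8, -0.2, -1.5]
gripper_width: 0.0544
```

```bash
python3 go.py 0.5815 -0.0169 0.041 89.5
cat > look.py <<'E'
from h import *
from bench import robot
import sys
s=robot.capture("scene");im=s["pixels"]
cv2.imwrite(f"pics/{sys.argv[1]}.png",cv2.resize(im[185:275,250:380],None,fx=5,fy=5,interpolation=cv2.INTER_CUBIC))
E
python3 look.py l1
```

```text
t 42.67 p [ 0.5808 -0.0191  0.0426] w 0.0544 F [-0.8 -0.2 -1.5] down [-0.148 -0.012 -0.989] q7 [-0.51  0.91  0.73  1.99 -0.84  0.76 -0.81]
jaw heading -90.16 z axis [-0.989  0.005  0.148]
tool shift [ 0.0015 -0.0022 -0.001 ] turn about tool x 0.0059
```

View pics/l1.png

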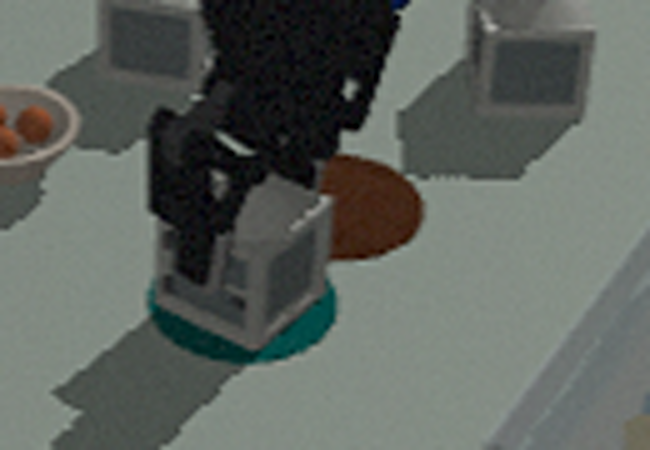

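Run:
```python
from h import *
from bench import robot
s=robot.capture("scene")
for z in (.001,.004):
    p=[onz(s,(250+x/5,185+y/5),z)[:2] for x,y in((157,297),(256,349),(328,284))]
    print(p,"centre",(p[0]+p[2])/2)
```

```text
[array([ 0.54865771, -0.04011468]), array([ 0.6034809 , -0.03940695]), array([0.60004529, 0.01647184])] centre [ 0.5743515  -0.01182142]
[array([ 0.55107012, -0.04297754]), array([ 0.60562138, -0.04227333]), array([0.60220281, 0.0133283 ])] centre [ 0.57663646 -0.01482462]
```

Call:
{"method": "send_rows", "body": {
  "moves": [
    [[0.001,-0.002,-0.001],0,0.045],
    [[0.002,0,0],0,0.045],
    [[0.001,0,0],0,0.045],
    [[0,0,0],0,0.045]
  ]
}}

```text
time: 43.28
position: [0.5819, -0.0167, 0.0397]
tool_rot: [-0.653, 0.005, 0.757, -0.003]
ft_force: [-0.4, -0.4, -1.8]
gripper_width: 0.0542
```

```bash
python3 go.py 0.5815 -0.0169 0.040 89.5
```

```text
t 43.27 p [ 0.5819 -0.0167  0.0397] w 0.0542 F [-0.4 -0.4 -1.8] down [-0.147 -0.011 -0.989] q7 [-0.51  0.91  0.73  1.99 -0.84  0.75 -0.81]
jaw heading -90.14 z axis [-0.989  0.004  0.146]
tool shift [-0.0002  0.0002  0.0004] turn about tool x 0.0063
```

Call:
{"method": "send_rows", "body": {
  "moves": [
    [[0.0015,0,0],0,0.045],
    [[0.001,0,0],0,0.05],
    [[0,0,0],0,0.056],
    [[0,0,0],0,0.06],
    [[0,0,0],0,0.068],
    [[0,0,0],0,0.075],
    [[0,0,0],0,0.08],
    [[-0.01,0,0],0,0.08],
    [[-0.02,0,0],0,0.08],
    [[-0.03,0,0],0,0.08],
    [[-0.03,0,0],0,0.085],
    [[-0.03,0,0],0,0.085],
    [[-0.02,0,0],0,0.085],
    [[-0.01,0,0],0,0.085],
    [[0,0,0],0,0.085]
  ]
}}

```text
time: 45.15
position: [0.6054, -0.0166, 0.2005]
tool_rot: [-0.655, 0.006, 0.755, -0.002]
ft_force: [-0.2, -0.2, -0.5]
gripper_width: 0.0849
```

```bash
python3 go.py 0.47 -0.395 0.18 101
```

```text
t 45.15 p [ 0.6054 -0.0166  0.2005] w 0.0849 F [-0.2 -0.2 -0.5] down [-0.141 -0.011 -0.99 ] q7 [-0.61  0.74  0.92  1.86 -0.63  1.03 -0.97]
jaw heading -90.26 z axis [-0.99   0.006  0.141]
tool shift [0.0434 0.3787 0.1288] turn about tool x -0.1965
```

Call:
{"method": "send_rows", "body": {
  "moves": [
    [[0,0.013,0.0045],0,0.085],
    [[0,0.026,0.009],0,0.085],
    [[0,0.026,0.009],0,0.085],
    [[0,0.026,0.009],0,0.085],
    [[0,0.026,0.009],0,0.085],
    [[0,0.026,0.009],0,0.085],
    [[0,0.026,0.009],0,0.085],
    [[0,0.026,0.009],0,0.085],
    [[0,0.026,0.009],0,0.085],
    [[0,0.026,0.009],0,0.085],
    [[0,0.026,0.009],0,0.085],
    [[0,0.026,0.009],0,0.085],
    [[0,0.026,0.009],0,0.085],
    [[0,0.026,0.009],0,0.085],
    [[0,0.013,0.0045],-0.1,0.085],
    [[0,0,0],-0.09,0.085],
    [[0,0,0],0,0.085],
    [[0,0,0],0,0.085]
  ]
}}

```text
time: 47.4
position: [0.4522, -0.4015, 0.2125]
tool_rot: [-0.642, -0.063, 0.762, -0.057]
ft_force: [0.6, 0.3, 0.2]
gripper_width: 0.085
```

```bash
python3 go.py 0.446 -0.395 0.06 101
python3 - <<'E'
from h import *
from bench import robot
s=robot.capture("scene");h=cv2.cvtColor(s["pixels"],cv2.COLOR_BGR2HSV);c=robot.capture("top")
a=s["pixels"][185:275,250:380];cv2.imwrite("pics/l2.png",cv2.resize(a,None,fx=5,fy=5,interpolation=cv2.INTER_CUBIC))
cv2.imwrite("pics/top_now.png",c["pixels"])
k=blob(cv2.inRange(h,(12,25,100),(32,120,255)),(88,265,130,300));u=cv2.fitEllipse(k);print("wax",u,onz(s,u[0],.069))
# lantern on teal: knob
g=blob(cv2.inRange(h,(0,0,0),(179,255,60)),(290,211,309,226));u=cv2.minAreaRect(g);print("knob",u[0],onz(s,u[0],.0705))
t=cv2.inRange(cv2.cvtColor(c["pixels"],cv2.COLOR_BGR2HSV),(0,0,0),(179,255,70));g=blob(t,(280,175,297,191));u=cv2.minAreaRect(g);print("topknob",u,onz(c,u[0],.0705))
E
```

```text
t 47.4 p [ 0.4522 -0.4015  0.2125] w 0.085 F [0.6 0.3 0.2] down [-0.168 -0.006 -0.986] q7 [ 0.07  0.69  0.84  1.87 -0.46  0.95 -0.28]
jaw heading -80.29 z axis [-0.971 -0.17   0.167]
tool shift [ 0.1514 -0.004  -0.0205] turn about tool x -0.0225
wax ((102.94044494628906, 286.652099609375), (12.810028076171875, 24.715608596801758), 79.00666809082031) [ 0.44563189 -0.39508267  0.069     ]
knob (300.0, 220.0) [ 0.58116576 -0.01867271  0.0705    ]Traceback (most recent call last):
  File "<stdin>", line 9, in <module>
  File "h.py", line 18, in blob
    return max(cs,key=cv2.contourArea)
ValueError: max() iterable argument is empty
```

View pics/l2.png

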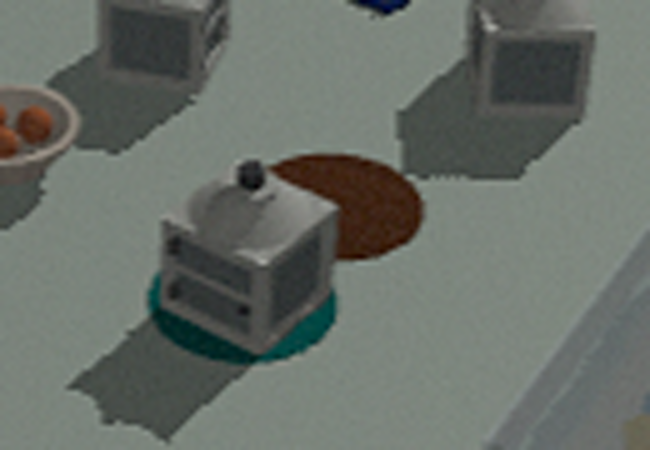

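The lantern stands upright on teal at crop (250,265). Its knob is at (300,220), against (300,219.5) at the start, so it is back where it was. Now the votive.

Call:
{"method": "send_rows", "body": {
  "moves": [
    [[0.01,-0.003,-0.008],-0.02,0.085],
    [[0.02,0,-0.008],0,0.085],
    [[0.02,0,-0.003],0,0.085],
    [[0.02,0,0],0,0.085],
    [[0.01,0,0],0,0.085],
    [[0,0,0],0,0.085],
    [[0,0,0],0,0.085]
  ]
}}

```text
time: 48.38
position: [0.4594, -0.392, 0.1221]
tool_rot: [-0.641, -0.073, 0.762, -0.065]
ft_force: [-0.2, 0.2, 0.2]
gripper_width: 0.0852
```

```bash
python3 go.py 0.446 -0.395 0.05 101
```

```text
t 48.38 p [ 0.4594 -0.392   0.1221] w 0.0852 F [-0.2  0.2  0.2] down [-0.171 -0.005 -0.985] q7 [ 0.11  0.79  0.74  1.92 -0.55  0.8  -0.22]
jaw heading -78.87 z axis [-0.966 -0.195  0.169]
tool shift [0.0733 0.0024 0.0014] turn about tool x 0.0023
```

Call:
{"method": "send_rows", "body": {
  "moves": [
    [[0.01,0.002,0.001],0,0.085],
    [[0.02,0,0],0,0.085],
    [[0.02,0,0],0,0.085],
    [[0.015,0,0],0,0.085],
    [[0.008,0,0],0,0.085],
    [[0,0,0],0,0.085],
    [[0,0,0],0,0.075],
    [[0,0,0],0,0.065],
    [[0,0,0],0,0.05],
    [[0,0,0],0,0.05],
    [[0,0,0],0,0.05],
    [[0,0,0],0,0.05],
    [[0,0,0],0,0.05]
  ]
}}

```text
time: 50.0
position: [0.4481, -0.3963, 0.0503]
tool_rot: [-0.643, -0.072, 0.76, -0.067]
ft_force: [-0.2, 1.6, -1.7]
gripper_width: 0.0575
```

```bash
python3 go.py 0.568 0.066 0.17 90
```

```text
t 50.0 p [ 0.4481 -0.3963  0.0503] w 0.0575 F [-0.2  1.6 -1.7] down [-0.165 -0.009 -0.986] q7 [ 0.18  0.87  0.65  1.97 -0.63  0.66 -0.15]
jaw heading -78.8 z axis [-0.967 -0.195  0.164]
tool shift [-0.1419 -0.433  -0.1867] turn about tool x 0.1955
```

Call:
{"method": "send_rows", "body": {
  "moves": [
    [[-0.015,0,0],0,0.05],
    [[-0.03,0,0],0,0.05],
    [[-0.035,0,0],0,0.05],
    [[-0.035,0,0],0,0.05],
    [[-0.015,-0.013,-0.0055],0,0.05],
    [[0,-0.026,-0.011],0,0.05],
    [[0,-0.026,-0.011],0,0.05],
    [[0,-0.026,-0.011],0,0.05],
    [[0,-0.026,-0.011],0,0.05],
    [[0,-0.026,-0.011],0,0.05],
    [[0,-0.026,-0.011],0,0.05],
    [[0,-0.026,-0.011],0,0.05],
    [[0,-0.026,-0.011],0,0.05],
    [[0,-0.026,-0.011],0,0.05],
    [[0,-0.026,-0.011],0,0.05],
    [[0,-0.026,-0.011],0,0.05],
    [[0,-0.026,-0.011],0,0.05],
    [[0,-0.026,-0.011],0,0.05],
    [[0,-0.026,-0.011],0,0.05],
    [[0,-0.018,-0.008],0,0.05]
  ]
}}

```text
time: 52.5
position: [0.5504, 0.0556, 0.1647]
tool_rot: [-0.638, -0.077, 0.763, -0.065]
ft_force: [0.0, 0.4, -3.0]
gripper_width: 0.0572
```

```bash
python3 go.py 0.587 0.066 0.16 90
```

```text
t 52.5 p [0.5504 0.0556 0.1647] w 0.0572 F [ 0.   0.4 -3. ] down [-0.176 -0.001 -0.984] q7 [-0.7   0.72  0.83  1.99 -0.64  0.93 -0.87]
jaw heading -78.57 z axis [-0.964 -0.201  0.173]
tool shift [-0.0018 -0.0027 -0.0382] turn about tool x 0.1995
```

Call:
{"method": "send_rows", "body": {
  "moves": [
    [[0,-0.002,-0.015],0,0.05],
    [[0,0,-0.015],0,0.05],
    [[0,0,-0.008],0.1,0.05],
    [[0,0,0],0.1,0.05],
    [[0,0,0],0,0.05],
    [[0,0,0],0,0.05]
  ]
}}

```text
time: 53.25
position: [0.5911, 0.0632, 0.1571]
tool_rot: [-0.642, 0.002, 0.767, -0.0]
ft_force: [-0.1, 0.1, -3.0]
gripper_width: 0.0576
```

```bash
python3 go.py 0.57 0.0663 0.052 90
```

```text
t 53.25 p [0.5911 0.0632 0.1571] w 0.0576 F [-0.1  0.1 -3. ] down [-0.176 -0.003 -0.984] q7 [-0.7   0.79  0.87  1.9  -0.69  1.   -1.05]
jaw heading -90.11 z axis [-0.984  0.002  0.176]
tool shift [ 0.1072 -0.0034  0.0023] turn about tool x -0.0019
```

Call:
{"method": "send_rows", "body": {
  "moves": [
    [[0.01,-0.003,0.002],0,0.05],
    [[0.02,0,0],0,0.05],
    [[0.02,0,0],0,0.05],
    [[0.02,0,0],0,0.05],
    [[0.015,0,0],0,0.05],
    [[0.01,0,0],0,0.05],
    [[0.003,0,0],0,0.05],
    [[0,0,0],0,0.05],
    [[0,0,0],0,0.05]
  ]
}}

```text
time: 54.38
position: [0.5697, 0.0657, 0.0533]
tool_rot: [-0.641, 0.001, 0.767, -0.001]
ft_force: [-0.1, 0.8, -2.3]
gripper_width: 0.0574
```

```bash
python3 go.py 0.57 0.0663 0.048 90; python3 look.py v1
```

```text
t 54.38 p [0.5697 0.0657 0.0533] w 0.0574 F [-0.1  0.8 -2.3] down [-0.177 -0.003 -0.984] q7 [-0.65  0.9   0.75  1.99 -0.83  0.81 -0.94]
jaw heading -89.98 z axis [-0.984  0.     0.177]
tool shift [ 0.0052 -0.0006 -0.0012] turn about tool x 0.0003
```

View pics/v1.png

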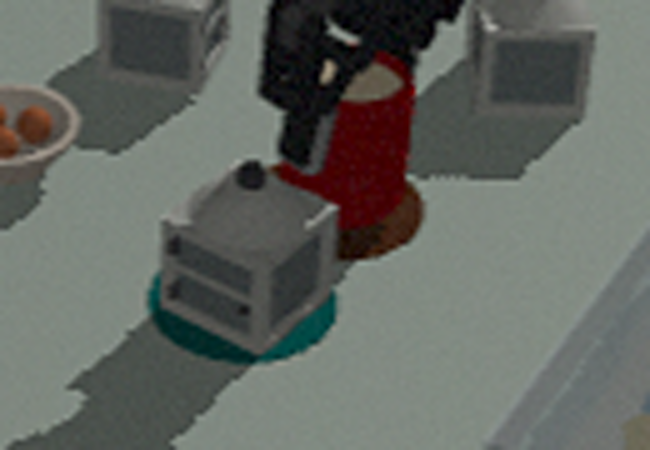

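The votive is over the dark coaster at crop (375,160) with the lantern clear of the finger. Lowering and releasing with a modest opening.

Call:
{"method": "send_rows", "body": {
  "moves": [
    [[0.003,0,-0.001],0,0.05],
    [[0.002,0,0],0,0.05],
    [[0.0015,0,0],0,0.05],
    [[0,0,0],0,0.055],
    [[0,0,0],0,0.06],
    [[0,0,0],0,0.064],
    [[0,0,0],0,0.068],
    [[0,0,0],0,0.068],
    [[-0.01,0,0],0,0.068],
    [[-0.02,0,0],0,0.068],
    [[-0.03,0,0],0,0.068],
    [[-0.03,0,0],0,0.068],
    [[-0.03,0,0],0,0.068],
    [[-0.03,0,0],0,0.068],
    [[-0.02,0,0],0,0.068],
    [[0,0,0],0,0.068]
  ]
}}

```text
time: 56.42
position: [0.6027, 0.0645, 0.2301]
tool_rot: [-0.644, 0.002, 0.765, -0.0]
ft_force: [0.1, 0.7, 0.4]
gripper_width: 0.068
```

```bash
python3 go.py 0.5 -0.3 0.22 90; python3 look.py v2
```

```text
t 56.42 p [0.6027 0.0645 0.2301] w 0.068 F [0.1 0.7 0.4] down [-0.17  -0.003 -0.985] q7 [-0.74  0.72  0.94  1.82 -0.61  1.13 -1.11]
jaw heading -90.1 z axis [-0.985  0.002  0.17 ]
tool shift [0.0285 0.3646 0.0986] turn about tool x -0.0018
```

View pics/v2.png

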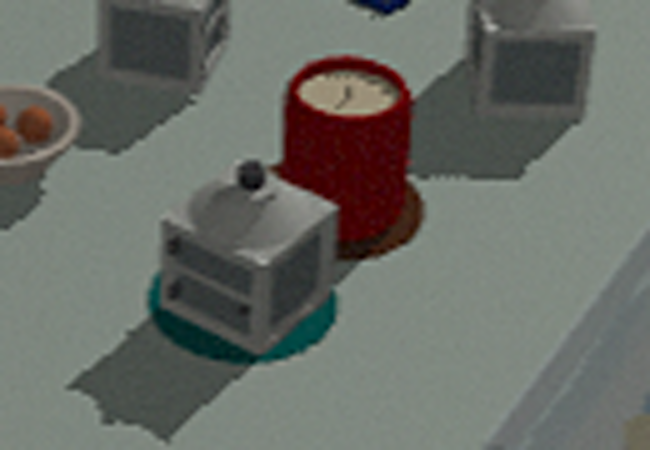

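Upright on the dark coaster, with the wax at full-image (319,203.6), against (319,203) at the start. Moving the arm aside for an overall check in the top view.

Call:
{"method": "send_rows", "body": {
  "moves": [
    [[0,-0.02,0.01],0,0.068],
    [[0,-0.035,0.018],0,0.068],
    [[0,-0.035,0.018],0,0.068],
    [[0,-0.035,0.018],0,0.068],
    [[0,-0.035,0.018],0,0.068],
    [[0,-0.035,0.018],0,0.068],
    [[0,-0.035,0.018],0,0.068],
    [[0,-0.035,0.018],0,0.068],
    [[0,-0.035,0.018],0,0.068],
    [[0,-0.035,0.018],0,0.068],
    [[0,-0.035,0.018],0,0.068],
    [[0,-0.035,0.018],0,0.068],
    [[0,-0.035,0.018],0,0.068],
    [[0,-0.035,0.018],0,0.068],
    [[0,-0.035,0.018],0,0.068],
    [[0,-0.02,0.01],0,0.068],
    [[0,0,0],0,0.068]
  ]
}}

```text
time: 58.6
position: [0.3199, 0.6082, 0.2628]
tool_rot: [-0.638, 0.01, 0.77, -0.004]
ft_force: [1.1, -0.2, 0.0]
gripper_width: 0.0681
```

```bash
python3 go.py
python3 - <<'E'
from h import *
from bench import robot
c=robot.capture("top");im=c["pixels"];hsv=cv2.cvtColor(im,cv2.COLOR_BGR2HSV)
cv2.imwrite("pics/tf.png",cv2.resize(im[100:280,80:480],None,fx=2,fy=2))
k=blob(cv2.inRange(hsv,(12,35,120),(28,100,255)),(240,172,270,205));print("wax",cv2.minEnclosingCircle(k))
g=blob(cv2.inRange(hsv,(0,0,0),(179,255,70)),(283,177,295,189));print("knob",cv2.minAreaRect(g)[0])
k=blob(cv2.inRange(hsv,(0,0,0),(179,90,75)),(115,225,175,258));r=cv2.minAreaRect(wr(c,k,.03));print("grip",r)
d=cv2.absdiff(im,cv2.imread("pics/top0.png")).max(2)
for n,(x0,y0,x1,y1) in dict(pile=(400,110,455,162),succ=(120,115,160,155),dish=(268,234,302,268),l2=(180,172,212,202)).items():print(n,(d[y0:y1,x0:x1]>40).sum())
E
```

```text
t 58.6 p [0.3199 0.6082 0.2628] w 0.0681 F [ 1.1 -0.2  0. ] down [-0.186 -0.018 -0.982] q7 [-1.63  0.78  0.99  1.64 -0.78  1.3  -2.01]
jaw heading -90.4 z axis [-0.983  0.011  0.186]
wax ((253.0, 186.0), 9.486932754516602)
knob (288.5, 182.5)
grip ((0.44583261013031006, 0.32182860374450684), (0.028640007600188255, 0.14069992303848267), 0.4897100627422333)
pile 0
succ 0
dish 413
l2 0
```

View pics/tf.png

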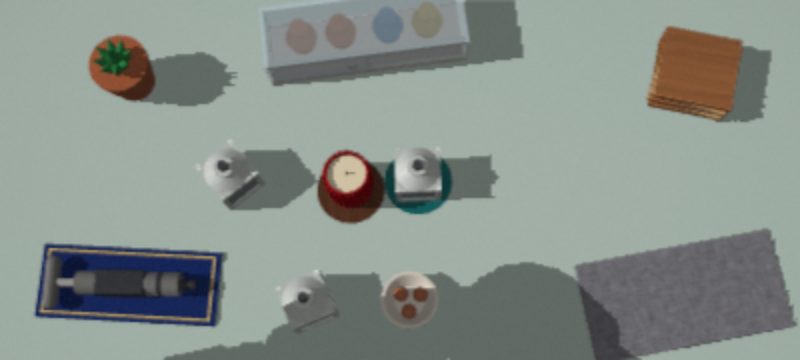

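Run:
```python
from h import *
from bench import robot
c=robot.capture("top");im=c["pixels"]
x0,y0=90,215
cv2.imwrite("pics/tz.png",cv2.resize(im[215:270,90:200],None,fx=7,fy=7,interpolation=cv2.INTER_CUBIC))
print(proj(c,[.446,.334,.004]),proj(c,[.446,.334,.03]),proj(c,[.446,.334+.03,.03]),proj(c,[.446,.334-.03,.03]))
print((np.array([[*proj(c,[.446,.334+d,.03])] for d in(-.03,0,.03)])-[90,215])*7)
```

```text
[143.27567407 242.3177141 ] [139.51977137 240.8756916 ] [126.96539636 240.76419099] [152.09271361 240.98735712]
[[434.64899524 181.91149982]
 [346.63839957 181.12984122]
 [258.75777453 180.34933695]]
```

View pics/tz.png

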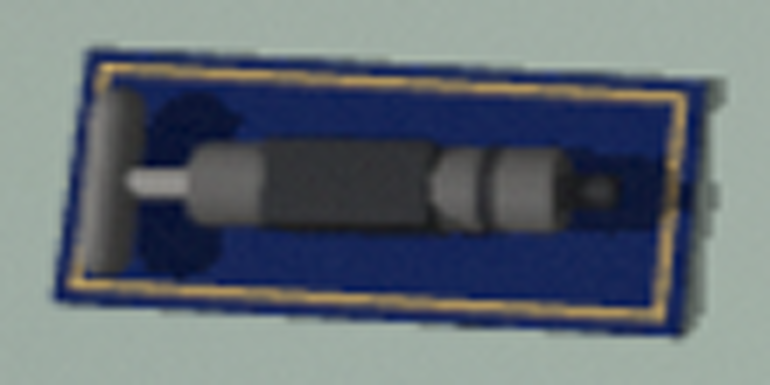

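The grip section spans 263–433 px here, against 259–435 predicted for the tray centre, so the pump is centred and aligned. Handing in.

```bash
python3 -c "
from bench import robot
print(robot.finish_job())"
```

```text
the job is handed in; nothing more can be done
None
```

The job is done and handed in at about 59 s. I moved the votive and then the lantern onto the felt mat and laid the pump flat in the tray. After that I returned the lantern to the teal coaster and the votive to the dark wood one.

**Last checks:**
- **Pump:** it lies flat, lengthwise, and centred in the tray to about 2 mm. Its grip section spans 263–433 px in the zoomed view, where 259–435 px was expected.
- **Votive and lantern:** both stand upright within about 1 px (roughly 2 mm) of where they started, in both cameras.
- **Coaster pile and succulent:** the before/after image difference showed no change.
- **Dish:** this difference check did not come back clean (413 pixels changed). I put that down to the arm's shadow, because the dish appears at the same pixel as before.

**Disagreements:**
- The lantern was described as turned about 45° to the row, but I measured its faces within about 2° of the world axes, roughly 8° off the row. I gripped it as measured, and the 54 mm grip width confirmed it.
- The two cameras differed by about 4.5 mm on the coaster positions, so I used the average.
- The tool slowly tilted to about 10° during the faster moves. I slowed down and gripped the votive and lantern with the jaws across the tilt on the return.

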